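Release the battery pack from its charging dock

ROBOT

A 7-joint arm with a two-finger parallel gripper is mounted at the origin on a cart in front of the work surface, level with it; the furniture and walls round the work are solid. World frame = base frame: x ahead of the robot, y to its left, z up, the work surface at z = 0. Lengths are in m, angles in rad, forces in N, time in s.
With the tool pointing down it reaches from about 0.425 to 0.925 m from the base axis. Payload 6.8 kg.
Tool frame: the origin (TCP) lies at the very end of the fingers, on their centre line; the grasp point (between the pads) lies 19 mm behind it (r.grip_depth is the distance from the TCP to the grasp point, in m); z points along the fingers, y is the direction in which the jaws open and shut (so a half turn about z gives the same grasp; the last joint's range is limited). The gripper opens to 85 mm and grips with 20 to 120 N. Pads are 22 mm wide; open, the fingers measure 114 mm over their backs; the gripper's body (76 mm by 85 mm) begins 54 mm behind the grasp point. The pads swing forward as they close: fully open they stand 13 mm farther back than shut.
Start: joints at [1.195, 0.477, 0.022, 1.555, -0.011, 1.109, -0.083], TCP at [0.179, -0.651, 0.231] pointing down, gripper open.
Joint ranges: [-2.96, 2.96], [-0.34, 2.1], [-1.41, 1.46], [0.24, 2.44], [-1.37, 4.51], [0.17, 1.92], [-2.96, 2.96]. Speed limits (rad/s): [2.39, 2.39, 3.14, 3.14, 3.14, 3.14, 3.14].

INTERFACE

Orientations are given as a rotation vector (axis times angle).
In Python, from bench import r, grab_frame gives the robot as it stands. The module is installed in compiled form; this text tells all that it offers.
- The arm moves only by the tool play_rows, never from a script. Its argument "increments" is a list of rows, each a list of 7 numbers: the shift along the tool's x, y, z in mm, then the turn, a rotation vector about the tool's x, y, z in rad, then the closure in counts, from 0 (fully open) to 255 (shut). In form: [[tx, ty, tz, rx, ry, rz, claw], ...]. A call has 1 to 5 rows; each row shifts and turns the pose as measured when the row begins, along the tool's axes as they then stand; what a row does not reach is not made up. A row lasts 1/10 s, in which the tool goes at most 50 mm and 8.59 degrees, less where a joint would pass 70% of its speed; a pose out of reach is approached as far as the arm can. A call is refused whole if a number of a shift passes 50 or a number of a turn 0.15, either way. A call with a gripper value outside its range is refused whole. The fingers move at their own pace and stop on an object; "force" is the grip in N (left out, the last holds). Time passes only in rows, so rows that do not move let the fingers close. It gives the time, the measured TCP pose, the force and the opening at its end, in the units of the state.
- r.get_obs(): the state, without advancing time (a new reading comes with each control period).
- grab_frame(name): name is "scene" or "top" or "wrist"; returns a dict with "color" (384x512x3 uint8, blue, green, red), "depth" (384x512 float32, m along the optical axis (not along the pixel's ray), 0 where there is no reading), "K" (3x3 intrinsics, pixels), "T" (4x4, takes a point from camera to world coordinates). Camera axes: x right, y up, looking along -z (the intrinsics and any distortion apply to the point x, -y, -z); pixel columns grow to the right and rows downward; lengths in m; the calibration is good to about 2 mm. A picture is of the moment at which its call begins.
- r.hand_in(): hands the job in, once; it reports no verdict.
The state is a dict: "clock": time; "joints": joint angles; "qvel": joint speeds; "tau": joint torques, N m; "tcp_pos": TCP position; "orientation": TCP orientation; "contact_force": force on the tool from outside, world axes, zero at the start; "moment": the same for the moment, N m; "grip_width": finger opening in m.
Only numpy, scipy, OpenCV 4.12 (cv2) and the standard library are available. Lean on these libraries where they do the work, as an engineer would, in place of code of your own. Each camera call takes 0.05 s, during which the arm holds its last target.

TASK

Squeeze the charging dock's two orange side buttons together so that its catches open and the blue battery pack springs loose, and let the buttons go again. Then slide the pack along the dock's tray until it lies flat against the stop at the far end. Leave the tin and the dropper bottle beside the dock where they are.

Things in the scene. Friction and masses are not known exactly. Their poses are not given: they have to be found in the camera images.
- dock: Grey charging dock fixed on the table, 312 mm long (x), 74 mm wide (y). Origin: mid-length, mid-width, at table height. x = the way the pack comes out, z up. Tray floor at z 12 mm up to x = +146 mm; side rails 23 mm high, 59 mm apart. A hood (x -106 to -36 mm, top z 47 mm) covers the pack's tail: no lifting it out. A spine 16 mm wide, 47 mm high, base 30 mm wide, runs back between the buttons
- squeeze_point (a point): Midway between the two orange side buttons, 27 mm above the table, at x = -141 mm, y = 0 of the dock (dock's axes). Button outer faces at y = +33 and -33 mm (66 mm across); each 26 mm long (x), 6 mm thick, z 14 to 38 mm. Bare table beside and below the outer faces. Squeeze along the dock's y
- button_left (a joint): Turn of the +y side button's lever, rad: 0 = out (catch closed), 0.26 = fully in (hard stop, button 14.5 mm in). It pivots 56 mm ahead of the button, so pressing the button in swings the catch at its other end clear of the pack: free from 0.16 rad (9 mm). A spring of 4 to 7 N at the button brings it back
- button_right (a joint): The same for the -y side button. Both catches must be open at once, for about half a second, so that an ejector spring (7 N) can push the pack 30 mm forward; let go, the catches then close behind it
- pack_rib (a point): Centre of the black cross rib (10 mm x, 44 mm y, 16 mm high) on top of the blue battery pack (0.25 kg, 120 mm long, body 56 mm wide, 36 mm high), pack's axes, x = the way out. Pack top 48 mm, point 56 mm, rib top 64 mm above the table. The pack's front face is 50 mm ahead of the point. Site at dock x = +11 mm when latched, about +41 mm sprung loose, +96 mm against the end stop
- end_stop (a point): Middle of the black rubber face of the end stop that looks back along the tray, at x = +146 mm, y = 0 of the dock, 24 mm above the table; the stop's top is at 36 mm. Two solid monitors stand behind the dock, from about x = 0.57 m of the room on: keep the gripper's body and the arm clear of them
- screw_tin: Round metal tin, 66 mm across, 27 mm high, beyond the latch end of the dock; origin under its middle. Not to be disturbed.
- solvent_dropper: Brown dropper bottle, 33 mm across, 102 mm high, standing beyond the end stop; origin under its middle. Not to be disturbed.

How it is judged:
On the way:
1. the buttons have been squeezed and the pack has sprung at least 20 mm out of the latch (x of pack_rib in the frame of dock above 0.031 m), for 0.1 s.
At the end, for the whole second after the job is handed in: The pack lies flat on the tray (tilt under 0.06 rad) with its front face within 5 mm of the end stop, and both buttons are out again (under 0.05 rad) (x of pack_rib in the frame of dock between 0.091 and 0.1 m and angle between pack_rib's own z axis and vertical below 0.06 rad and height (world z) of pack_rib below 0.061 m and value of joint each of button_left, button_right below 0.05 rad); the robot touches nothing.
It fails at once if the tin or the dropper bottle is pushed more than 25 mm or the bottle tipped over (distance of any of screw_tin, solvent_dropper from where it was at the start of the episode above 0.025 m or angle between solvent_dropper's own z axis and vertical above 0.5 rad).
It also fails if it takes over 40 s, if anything falls off the work surface, if the arm or the gripper's body presses on something with over 40 N, if the wrist force passes 120 N, or if a joint passes its speed limit or range.

## Working session

There is one attempt and no reset: what is moved stays moved. The work goes in short steps, Python scripts to look and compute and a tool call to move; the robot and the scene stay as the last step left them, time stands still between calls to the robot, and variables do not carry over. Pictures are saved under pics/ and viewed, and the job is handed in when it is done.

Besides the shell and the picture viewer there is one more tool, called after "Request:" by a JSON object that holds its "name" and its "arguments". play_rows: Moves the arm, as the interface text tells. Its arguments: {"type":"object","properties":{"increments":{"type":"array","items":{"type":"array","items":{"type":"number"}}},"force":{"type":"number"}},"required":["increments"]}

```bash
mkdir -p pics; python3 - <<'E'
from bench import r, grab_frame
import cv2,numpy as np
o=r.get_obs();print({k:np.round(v,3) for k,v in o.items()}, r.grip_depth)
for n in ["scene","top"]:
    f=grab_frame(n);cv2.imwrite(f"pics/{n}0.png",f["color"]);np.savez(f"{n}0.npz",**f);print(n,f["K"],f["T"].round(3),f.keys())
E
```

```text
{'clock': np.float64(0.0), 'joints': array([ 1.195,  0.478,  0.022,  1.556, -0.011,  1.109, -0.083]), 'qvel': array([ 0.   , -0.001, -0.   ,  0.   ,  0.001, -0.001,  0.001]), 'tau': array([ 1.0000e-03, -5.9645e+01,  1.6080e+00, -2.8120e+01,  1.3000e-02,
        9.0000e-03, -0.0000e+00]), 'tcp_pos': array([ 0.178, -0.65 ,  0.23 ]), 'orientation': array([-3.112e+00, -4.190e-01,  1.000e-03]), 'contact_force': array([0.171, 0.286, 0.372]), 'moment': array([-0.04 , -0.048, -0.015]), 'grip_width': np.float64(0.085)} 0.0187
scene [[410.39901051   0.         263.32087662]
 [  0.         410.39901051 196.58107589]
 [  0.           0.           1.        ]] [[-0.574  0.627 -0.527 -0.162]
 [-0.819 -0.434  0.376  0.492]
 [ 0.007  0.647  0.762  0.984]
 [ 0.     0.     0.     1.   ]] dict_keys(['color', 'depth', 'K', 'T'])
top [[416.83542605   0.         253.21978186]
 [  0.         416.83542605 187.98582739]
 [  0.           0.           1.        ]] [[-1.300e-02  9.940e-01 -1.060e-01  3.470e-01]
 [-1.000e+00 -1.300e-02  1.000e-03  4.900e-02]
 [-1.000e-03  1.060e-01  9.940e-01  1.048e+00]
 [ 0.000e+00  0.000e+00  0.000e+00  1.000e+00]] dict_keys(['color', 'depth', 'K', 'T'])
```

View pics/scene0.png

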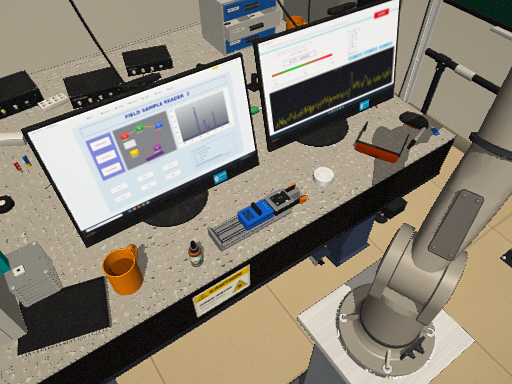

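View pics/top0.png

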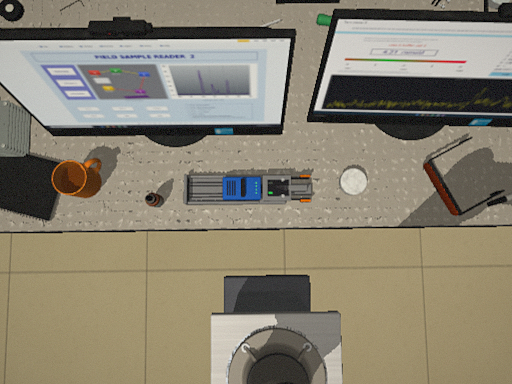

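The top view shows the dock at about (187–312, 188), with its way out pointing left (+y). The tin is at (353,181) and the bottle at (153,199). I'll enlarge it.

```bash
python3 - <<'E'
import cv2,numpy as np
f=np.load("top0.npz");c=f["color"][160:216,180:380];cv2.imwrite("pics/crop1.png",cv2.resize(c,(800,224),interpolation=cv2.INTER_CUBIC))
K,T,d=f["K"],f["T"],f["depth"]
v,u=np.mgrid[:384,:512];P=np.stack([(u-K[0,2])/K[0,0]*d,-(v-K[1,2])/K[1,1]*d,-d,np.ones_like(d)],-1)@T.T
np.save("P.npy",P)
h=P[...,2]
for vv in range(166,210,2):print(vv,P[vv,240,0].round(3),(h[vv,184:372:4]*1000).astype(int))
hsv=cv2.cvtColor(f["color"],cv2.COLOR_BGR2HSV)
o=(hsv[...,0]>5)&(hsv[...,0]<22)&(hsv[...,1]>150)&(v>165)&(v<210)&(u>285)&(u<320)
n,l,s,cc=cv2.connectedComponentsWithStats(o.astype(np.uint8))
for i in range(1,n):
    if s[i,4]>3:m=l==i;print(s[i],cc[i],P[m].mean(0).round(4),np.median(P[m],0).round(4))
b=(hsv[...,0]>100)&(hsv[...,0]<125)&(hsv[...,1]>120)&(v>165)&(v<210)&(u>200)&(u<290)
q=P[b];q=q[(q[:,2]>.04)];print(len(q),q.min(0),q.max(0),q.mean(0));print(cv2.minAreaRect((q[:,:2]).astype(np.float32)))
E
```

```text
166 0.515 [ 0  1  0  0  0 -3  2  3 -3  1  0  0  0  0  0 -1  0 -2  2  0 -1  0 -3 -1
  0  0  2 -3 -2  2  1 -1  1 -2  1  0  1  0  2  2 -1 -3 -1  1  1  2  0]
168 0.51 [ 2 -1  0 -2  2  2 -2 -3  2 -1  0  4  2  1 -2 -3 -2 -1  0 -1  0 -2  0  2
 -3 -1  0  0 -1  2  1  3 -4 -3  2 -1  0 -1  2 -1 -1  0 27 24 -1  0  0]
170 0.504 [ 1  1  2  0  3  1  0  1  2  1  0  1 -1  0  0  0  1  0  0  1  1 -1  2 -2
  0  0 -4  0  1 -1 -2 -1  0  0  2  0 -1  1  1  0  2 26 26 26 27 -2  0]
172 0.5 [-1  0  0  2  2  3  0  0  1  1  0  1  0  1 -1  4  0 -1  1  0 -1  0  0  0
 -2 -3  1  0  3 -2 -1  0  0  3  1  2  0  3 -2  0 28 27 26 26 25  1 -1]
174 0.494 [37  1 -2  0  0 -1  1  0  1 -1  0  0 -1  1  0  1 21 19 25 10 10 11 12 13
  7 11 -2  0  3  0 36 37  3  0  2 -1 -1 -3 -5  0 28 26 27 28 26 28  0]
176 0.483 [37 22 21 22 21 19 22 21 22 24 41 44 44 43 45 46 44 44 49 40 43 45 47 42
 46 46 46 40 38 36 33 34 -2 -1  0  0 -1 -1  0  7 25 26 25 27 26 28  0]
178 0.478 [39 33 12  8 10 13 11 11 11 11 47 49 45 44 49 65 51 48 46 49 45 51 47 43
 46 47 46 22 22 25 20 21 -1 -1  0  1  0  0  3 15 25 24 26 28 27 26  0]
180 0.473 [  34   33   10
[... 2254 characters left out ...]
1  0  0  1  2 -1  2 -2  0  0 -1  0  0  1 -1 -4 -2  1 -1  1  0  1 -1]
208 0.408 [-1 -3 -1  2  0 -4 -2  0  0  0  1  0  2  4  1  0  2 -1 -1  3 -2  1 -1  2
  0  2 -3  1 -2 -3  3 -1 -2  0  0  0 -4  0  0  2  2  2  1  3  0  0 -2]
[300 175  10   3  24] [304.66666667 175.75      ] [ 0.4826 -0.0779  0.0368  1.    ] [ 0.4823 -0.0783  0.0365  1.    ]
[300 199  11   3  32] [304.84375 199.96875] [ 0.4234 -0.077   0.0349  1.    ] [ 0.4231 -0.0768  0.0374  1.    ]
735 [0.34654718 0.02982686 0.0407573  1.        ] [0.48133821 0.12178432 1.04809755 1.        ] [0.45363341 0.07682626 0.0534223  1.        ]
((0.41385525465011597, 0.07614593207836151), (0.09207877516746521, 0.134093776345253), 89.45349884033203)
```

View pics/crop1.png

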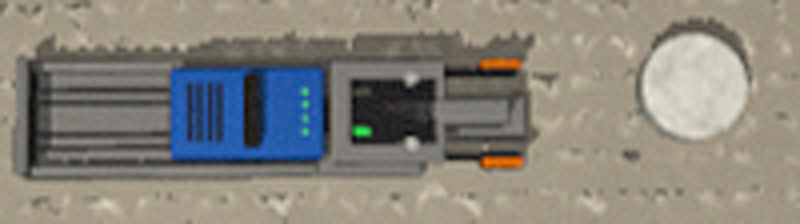

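```bash
python3 - <<'E'
import cv2,numpy as np
P=np.load("P.npy");f=np.load("top0.npz");K,T=f["K"],f["T"]
def w(u,v,z):
    d=np.array([(u-K[0,2])/K[0,0],-(v-K[1,2])/K[1,1],-1])@T[:3,:3].T;o=T[:3,3];return o+d*(z-o[2])/d[2]
# crop px -> image px: u=180+(x+.5)/4-.5
c=lambda x,y,z:w(180+(x+.5)/4-.5,160+(y+.5)/4-.5,z).round(4)
print("rib",c(254,110,.064),"btnF",c(501,64,.038),"btnN",c(501,162,.038))
print("pack corners z48",c(171,68,.048),c(171,160,.048),c(325,68,.048),c(325,160,.048))
print("near rail z23 L",c(40,177,.023),"R",c(325,177,.023),"far L",c(40,61,.023))
print("hood z47",c(332,62,.047),c(443,62,.047),c(332,160,.047),c(443,160,.047),"stop z36",c(27,60,.036),c(27,176,.036))
h=P[...,2];v,u=np.mgrid[:384,:512];reg=(v>160)&(v<215)&(u>180)&(u<320)
for nm,m in [("rib",reg&(h>.058)&(h<.07)),("high",reg&(h>.04)&(h<.055)),("btn",reg&(u>298)&(h>.032)&(h<.041)),("tin",(u>335)&(u<372)&(v>160)&(v<200)&(h>.02)&(h<.032)),("bot",(u>140)&(u<170)&(v>185)&(v<215)&(h>.03)&(h<.15))]:
    q=P[m][:,:2].astype(np.float32);print(nm,len(q),q.mean(0),cv2.minAreaRect(q))
E
```

```text
rib [0.4537 0.0724 0.064 ] btnF [ 0.4828 -0.0782  0.038 ] btnN [ 0.4228 -0.0767  0.038 ]
pack corners z48 [0.4816 0.1227 0.048 ] [0.4258 0.123  0.048 ] [0.4804 0.0295 0.048 ] [0.4246 0.0304 0.048 ]
near rail z23 L [0.4184 0.2056 0.023 ] R [0.4161 0.0301 0.023 ] far L [0.4905 0.2058 0.023 ]
hood z47 [0.4841 0.0252 0.047 ] [ 0.4833 -0.042   0.047 ] [0.4246 0.0262 0.047 ] [ 0.4237 -0.0407  0.047 ] stop z36 [0.4894 0.2118 0.036 ] [0.4182 0.2115 0.036 ]
rib 72 [0.45521206 0.07386116] ((0.45535504817962646, 0.0738697350025177), (0.007302098907530308, 0.040608059614896774), 89.49979400634766)
high 1657 [0.4550329  0.02945554] ((0.4555591642856598, 0.0673721432685852), (0.06133735552430153, 0.2985493838787079), 0.13552846014499664)
btn 77 [ 0.45688525 -0.07769633] ((0.45416492223739624, -0.07672974467277527), (0.02668553590774536, 0.06698090583086014), 88.17784118652344)
tin 553 [ 0.4704803 -0.1986758] ((0.47089266777038574, -0.19859720766544342), (0.06486602872610092, 0.06282239407300949), 88.28389739990234)
bot 186 [0.42852268 0.2847082 ] ((0.4295165240764618, 0.28776413202285767), (0.028241587802767754, 0.03225163370370865), 73.7077865600586)
```

Request:
{"name": "play_rows", "arguments": {"increments": [[0,0,0,0,0,0,0]]}}

```text
clock: 0.2
tcp_pos: [0.1784, -0.6502, 0.23]
orientation: [-3.111, -0.419, 0.001]
contact_force: [0.1, -1.0, 0.4]
grip_width: 0.0856
```

```bash
cat > h.py <<'E'
from bench import r, grab_frame
import numpy as np
from scipy.spatial.transform import Rotation as R
def plan(goal,yaw,n=5,step=45,st=.14):
    "yaw = world angle of tool x, tool down"
    o=r.get_obs();p=np.array(o["tcp_pos"]);Q=R.from_rotvec(o["orientation"])
    G=R.from_matrix(np.array([[np.cos(yaw),np.sin(yaw),0],[np.sin(yaw),-np.cos(yaw),0],[0,0,-1]]).T)
    print("tool err mm",(Q.inv().apply(np.array(goal)-p)*1000).round(1),"rot",(Q.inv()*G).as_rotvec().round(3),"F",o["contact_force"].round(1),"w",o["grip_width"].round(4),"t",o["clock"])
    for i in range(n):
        d=Q.inv().apply(np.array(goal)-p);L=np.linalg.norm(d)*1000
        if L>step:d*=step/L
        w=(Q.inv()*G).as_rotvec();a=np.linalg.norm(w)
        if a>st:w*=st/a
        print(list((d*1000).round(0))+list(w.round(3)))
        p=p+Q.apply(d);Q=Q*R.from_rotvec(w)
def shot(name,n):
    import cv2
    f=grab_frame(name);cv2.imwrite(f"pics/{n}.png",f["color"]);np.savez(f"{n}.npz",**f);return f
E
python3 -c "
from h import *
plan([0.40,-0.30,.23],1.558,8)"
```

```text
Traceback (most recent call last):
  File "h.py", line 8, in plan
    print("tool err mm",(Q.inv().apply(np.array(goal)-p)*1000).round(1),"rot",(Q.inv()*G).as_rotvec().round(3),"F",o["contact_force"].round(1),"w",o["grip_width"].round(4),"t",o["clock"])
                                                                                                                                                   ^^^^^^^^^^^^^^^^^^^^^
AttributeError: 'float' object has no attribute 'round'
```

```bash
sed -i 's/o\["contact_force"\].round(1)/np.round(o["contact_force"],1)/;s/o\["grip_width"\].round(4)/round(float(o["grip_width"]),4)/' h.py
python3 -c "
from h import *
plan([0.40,-0.30,.23],1.558,8)"
```

```text
tool err mm [ 306.4 -279.     0.6] rot [-2.00e-03 -1.00e-03 -1.29e+00] F [ 0.1 -1.   0.4] w 0.0856 t 0.2
[np.float64(33.0), np.float64(-30.0), np.float64(0.0), np.float64(-0.0), np.float64(-0.0), np.float64(-0.14)]
[np.float64(37.0), np.float64(-25.0), np.float64(0.0), np.float64(-0.0), np.float64(-0.0), np.float64(-0.14)]
[np.float64(40.0), np.float64(-20.0), np.float64(0.0), np.float64(-0.0), np.float64(-0.0), np.float64(-0.14)]
[np.float64(43.0), np.float64(-14.0), np.float64(0.0), np.float64(-0.0), np.float64(-0.0), np.float64(-0.14)]
[np.float64(44.0), np.float64(-8.0), np.float64(0.0), np.float64(-0.0), np.float64(-0.0), np.float64(-0.14)]
[np.float64(45.0), np.float64(-2.0), np.float64(0.0), np.float64(-0.0), np.float64(-0.0), np.float64(-0.14)]
[np.float64(45.0), np.float64(5.0), np.float64(0.0), np.float64(-0.0), np.float64(-0.0), np.float64(-0.14)]
[np.float64(44.0), np.float64(11.0), np.float64(0.0), np.float64(-0.0), np.float64(-0.0), np.float64(-0.14)]
```

Request:
{"name": "play_rows", "arguments": {"increments": [[33,-30,0,0,0,-0.14,0],[37,-25,0,0,0,-0.14,0],[40,-20,0,0,0,-0.14,0],[43,-14,0,0,0,-0.14,0],[44,-8,0,0,0,-0.14,0]], "force": 20}}

```text
clock: 0.7
tcp_pos: [0.2941, -0.4594, 0.2274]
orientation: [-2.769, -1.477, 0.007]
contact_force: [1.5, -0.2, 0.2]
grip_width: 0.0852
```

```bash
python3 -c "
from h import *
plan([0.453,-0.0775,.17],1.558,8)"|sed 's/np.float64//g'
```

```text
tool err mm [405.8 -80.3  56.8] rot [-0.006  0.001 -0.578] F [ 1.5 -0.2  0.2] w 0.0852 t 0.7
[(44.0), (-9.0), (6.0), (-0.001), (0.0), (-0.14)]
[(45.0), (-2.0), (6.0), (-0.001), (0.0), (-0.14)]
[(44.0), (4.0), (6.0), (-0.001), (0.0), (-0.14)]
[(43.0), (10.0), (6.0), (-0.001), (0.0), (-0.14)]
[(42.0), (16.0), (6.0), (-0.0), (0.0), (-0.018)]
[(41.0), (17.0), (6.0), (0.0), (-0.0), (-0.0)]
[(41.0), (17.0), (6.0), (-0.0), (0.0), (0.0)]
[(41.0), (17.0), (6.0), (0.0), (-0.0), (-0.0)]
```

Request:
{"name": "play_rows", "arguments": {"increments": [[44,-9,6,0,0,-0.14,0],[45,-2,6,0,0,-0.14,0],[44,4,6,0,0,-0.14,0],[43,10,6,0,0,-0.14,0],[42,16,6,0,0,-0.02,0]]}}

```text
clock: 1.2
tcp_pos: [0.3812, -0.2442, 0.197]
orientation: [-2.2, -2.241, 0.006]
contact_force: [1.0, -0.6, -0.7]
grip_width: 0.0854
```

```bash
python3 -c "
from h import *
plan([0.453,-0.0775,.14],1.558,8)"|sed 's/np.float64//g'
```

```text
tool err mm [165.5  75.   56.4] rot [-0.003  0.002  0.031] F [ 1.  -0.6 -0.7] w 0.0854 t 1.2
[(39.0), (18.0), (13.0), (-0.003), (0.002), (0.031)]
[(40.0), (16.0), (13.0), (0.0), (-0.0), (-0.0)]
[(40.0), (16.0), (13.0), (-0.0), (-0.0), (-0.0)]
[(40.0), (16.0), (13.0), (-0.0), (-0.0), (-0.0)]
[(9.0), (4.0), (3.0), (-0.0), (-0.0), (-0.0)]
[(0.0), (0.0), (0.0), (-0.0), (-0.0), (-0.0)]
[(0.0), (0.0), (0.0), (-0.0), (-0.0), (-0.0)]
[(0.0), (0.0), (0.0), (-0.0), (-0.0), (-0.0)]
```

Request:
{"name": "play_rows", "arguments": {"increments": [[39,18,13,0,0,0.03,0],[40,16,13,0,0,0,0],[40,16,13,0,0,0,0],[40,16,13,0,0,0,0],[9,4,3,0,0,0,0]]}}

```text
clock: 1.7
tcp_pos: [0.4549, -0.0655, 0.1404]
orientation: [2.228, 2.212, -0.002]
contact_force: [0.1, -0.7, -0.1]
grip_width: 0.0854
```

```bash
python3 -c "
from h import *
plan([0.453,-0.0775,.14],1.558,4)
f=shot('wrist','wrist1');print(f['K'],f['T'])"|sed 's/np.float64//g'
```

```text
tool err mm [-12.   -1.9   0.4] rot [0.001 0.002 0.006] F [ 0.1 -0.7 -0.1] w 0.0854 t 1.7
[(-12.0), (-2.0), (0.0), (0.001), (0.002), (0.006)]
[(0.0), (0.0), (0.0), (-0.0), (-0.0), (0.0)]
[(0.0), (0.0), (0.0), (0.0), (0.0), (-0.0)]
[(0.0), (0.0), (0.0), (0.0), (-0.0), (0.0)]
[[309.14634444   0.         259.62900857]
 [  0.         309.14634444 192.4784597 ]
 [  0.           0.           1.        ]] [[ 9.99969985e-01  7.65563976e-03  1.19142314e-03  4.55489135e-01]
 [-7.68462234e-03  9.60422947e-01  2.78439779e-01  3.92735524e-03]
 [ 9.87364516e-04 -2.78440577e-01  9.60452950e-01  2.83579828e-01]
 [ 0.00000000e+00  0.00000000e+00  0.00000000e+00  1.00000000e+00]]
```

View pics/wrist1.png

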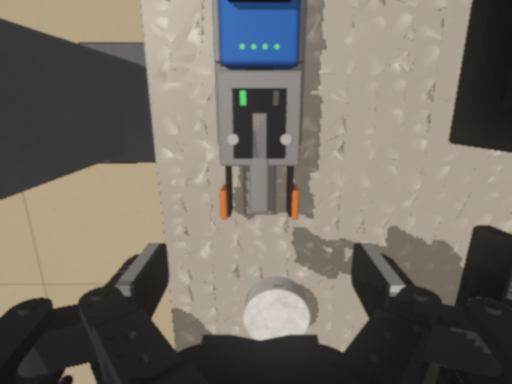

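The wrist view shows the orange buttons at about (224,202) and (295,202), centred between the fingers at about (157,270) and (360,270). I'll localise them.

```bash
python3 - <<'E'
import numpy as np,cv2
f=np.load("wrist1.npz");K,T,d,c=f["K"],f["T"],f["depth"],f["color"]
v,u=np.mgrid[:384,:512];P=np.stack([(u-K[0,2])/K[0,0]*d,-(v-K[1,2])/K[1,1]*d,-d,np.ones_like(d)],-1)@T.T
hsv=cv2.cvtColor(c,cv2.COLOR_BGR2HSV);h=P[...,2]
for a,b in[(210,240),(280,310)]:
    m=(hsv[...,0]>5)&(hsv[...,0]<22)&(hsv[...,1]>180)&(v>170)&(v<230)&(u>a)&(u<b)
    t=P[m&(h>.034)&(h<.042)];print(len(t),t.mean(0).round(4),t.min(0).round(4),t.max(0).round(4))
m=(v<65)&(u>210)&(u<310)&(h>.04)&(h<.052);t=P[m];print(t[:,0].min(),t[:,0].max())
for lo,hi in[(70,110),(110,155)]:
    m=(v>lo)&(v<hi)&(u>200)&(u<320)&(h>.042)&(h<.052);t=P[m];print(np.percentile(t[:,0],[1,99]),t[:,1].mean())
E
```

```text
31 [ 0.4253 -0.076   0.0386  1.    ] [ 0.4246 -0.0878  0.0373  1.    ] [ 0.4259 -0.0658  0.0401  1.    ]
115 [ 0.484  -0.0766  0.0387  1.    ] [ 0.4821 -0.0879  0.0368  1.    ] [ 0.4862 -0.0655  0.0404  1.    ]
0.42749255026829835 0.4835755650648752
[0.42508208 0.48540946] 0.012899614868671113
[0.42476093 0.48516865] -0.017501253091856767
```

Request:
{"name": "play_rows", "arguments": {"increments": [[-11.5,-0.9,20,0,0,0.006,0],[0,0,40,0,0,0,0],[0,0,20,0,0,0,0],[0,0,0,0,0,0,0]]}}

```text
clock: 2.15
tcp_pos: [0.4552, -0.0797, 0.0592]
orientation: [2.232, 2.203, -0.001]
contact_force: [0.1, 0.0, -0.1]
grip_width: 0.0857
```

```bash
python3 -c "
from h import *
plan([0.454,-0.077,.010],1.558,4)
f=shot('wrist','wrist2')"|sed 's/np.float64//g'
```

```text
tool err mm [ 2.9 -1.4 49.2] rot [ 0.003  0.004 -0.   ] F [ 0.1  0.  -0.1] w 0.0857 t 2.15
[(3.0), (-1.0), (45.0), (0.003), (0.004), (-0.0)]
[(0.0), (-0.0), (4.0), (-0.0), (0.0), (0.0)]
[(0.0), (0.0), (0.0), (-0.0), (0.0), (0.0)]
[(0.0), (0.0), (0.0), (-0.0), (-0.0), (0.0)]
```

View pics/wrist2.png

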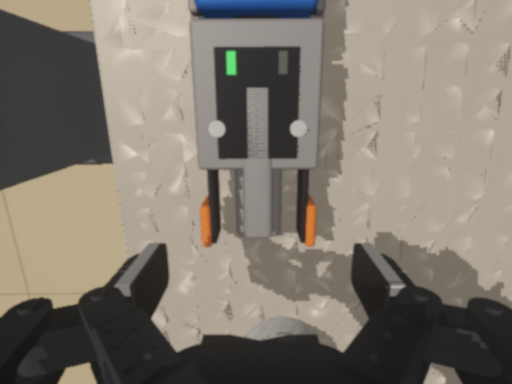

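The wrist view shows the button outer edges at u=201 and 316 and the finger inner edges at 167 and 352, so it is centred within about 1 px. I'll descend.

Request:
{"name": "play_rows", "arguments": {"increments": [[1.5,-0.5,20,0.002,0.003,0,0],[1,-0.5,20,0,0,0,0],[0,0,9,0,0,0,0],[0,0,0,0,0,0,0]]}}

```text
clock: 2.6
tcp_pos: [0.4586, -0.0802, 0.0148]
orientation: [2.233, 2.196, 0.006]
contact_force: [-0.4, 0.6, 0.1]
grip_width: 0.0851
```

```bash
python3 -c "
from h import *
plan([0.454,-0.077,.010],1.558,2)
f=shot('wrist','wrist3')"|sed 's/np.float64//g'
```

```text
tool err mm [ 3.2 -4.7  4.8] rot [ 0.01   0.004 -0.004] F [-0.4  0.6  0.1] w 0.0851 t 2.6
[(3.0), (-5.0), (5.0), (0.01), (0.004), (-0.004)]
[(0.0), (-0.0), (-0.0), (-0.0), (-0.0), (0.0)]
```

View pics/wrist3.png

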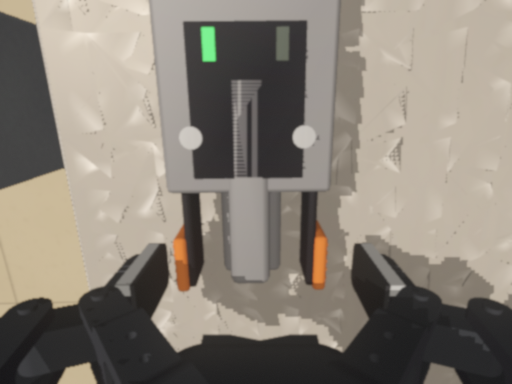

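The fingers have drifted about 4.5 mm toward +x (buttons at u=175 and 327, fingers at 167 and 352). I'll correct that.

Request:
{"name": "play_rows", "arguments": {"increments": [[3,-4.5,3,0.01,0.004,-0.004,0],[0,0,0,0,0,0,0]]}}

```text
clock: 2.85
tcp_pos: [0.4555, -0.0774, 0.014]
orientation: [2.234, 2.205, 0.003]
contact_force: [-0.2, 0.5, -0.3]
grip_width: 0.0854
```

```bash
python3 -c "
from h import *
plan([0.454,-0.077,.010],1.558,2)
print(np.round(r.get_obs()['joints'],3))"|sed 's/np.float64//g'
```

```text
tool err mm [ 0.4 -1.5  4. ] rot [ 0.003  0.001 -0.   ] F [-0.2  0.5 -0.3] w 0.0854 t 2.85
[(0.0), (-1.0), (4.0), (0.003), (0.001), (-0.0)]
[(0.0), (0.0), (0.0), (0.0), (-0.0), (0.0)]
[ 0.377  0.515 -0.414  2.187  0.417  0.512 -0.37 ]
```

Request:
{"name": "play_rows", "arguments": {"increments": [[0,-1.5,4,0.003,0,0,0],[0,0,0,0,0,0,0]]}}

```text
clock: 3.05
tcp_pos: [0.4546, -0.0775, 0.0108]
orientation: [2.235, 2.205, 0.001]
contact_force: [-0.3, -0.2, -0.0]
grip_width: 0.0854
```

```bash
python3 -c "
from h import *
plan([0.4542,-0.077,.010],1.558,2)
f=shot('wrist','wrist4')
print(np.round(r.get_obs()['joints'],3))"|sed 's/np.float64//g'
```

```text
tool err mm [ 0.5 -0.4  0.8] rot [ 0.002  0.001 -0.   ] F [-0.3 -0.2 -0. ] w 0.0854 t 3.05
[(1.0), (-0.0), (1.0), (0.002), (0.001), (-0.0)]
[(0.0), (0.0), (0.0), (0.0), (-0.0), (-0.0)]
[ 0.373  0.52  -0.409  2.188  0.422  0.505 -0.374]
```

View pics/wrist4.png

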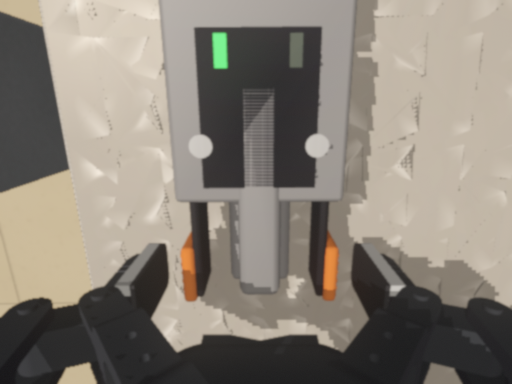

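Centred now: the buttons sit at u=182 and 338 (mid 260) between the fingers at 167 and 352. I'll squeeze at 20 N.

Request:
{"name": "play_rows", "arguments": {"increments": [[0,0,0,0,0,0,255],[0,0,0,0,0,0,255],[0,0,0,0,0,0,255],[0,0,0,0,0,0,255],[0,0,0,0,0,0,255]], "force": 20}}

```text
clock: 3.6
tcp_pos: [0.4543, -0.0791, 0.0125]
orientation: [2.235, 2.203, -0.004]
contact_force: [2.8, 0.7, -3.4]
grip_width: 0.04
```

```bash
python3 -c "
from h import *
plan([0.4542,-0.077,.010],1.558,1)
f=shot('wrist','wrist5')"|sed 's/np.float64//g'
```

```text
tool err mm [ 2.1 -0.2  2.5] rot [ 0.001  0.004 -0.001] F [ 2.8  0.7 -3.4] w 0.04 t 3.6
[(2.0), (-0.0), (2.0), (0.001), (0.004), (-0.001)]
```

View pics/wrist5.png

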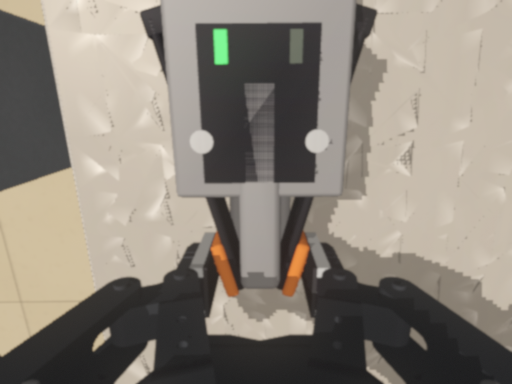

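Both buttons are swung in (lower ends at about (233,295) and (290,293)) and the catches are spread at (152,22) and (365,22). I'll hold, then check whether the pack has moved.

Request:
{"name": "play_rows", "arguments": {"increments": [[0,0,0,0,0,0,255],[0,0,0,0,0,0,255],[0,0,0,0,0,0,255],[0,0,0,0,0,0,255],[0,0,0,0,0,0,255]]}}

```text
clock: 4.15
tcp_pos: [0.4544, -0.0791, 0.0124]
orientation: [2.235, 2.204, -0.004]
contact_force: [-0.8, -0.1, 3.0]
grip_width: 0.04
```

```bash
python3 -c "
from h import *
import cv2
plan([0.4542,-0.077,.010],1.558,1)
f=shot('top','top6');cv2.imwrite('pics/crop6.png',cv2.resize(f['color'][150:220,180:380],(800,280),interpolation=cv2.INTER_CUBIC))"|sed 's/np.float64//g'
```

```text
tool err mm [ 2.1 -0.2  2.4] rot [ 0.     0.004 -0.001] F [-0.8 -0.1  3. ] w 0.04 t 4.15
[(2.0), (-0.0), (2.0), (0.0), (0.004), (-0.001)]
```

View pics/crop6.png

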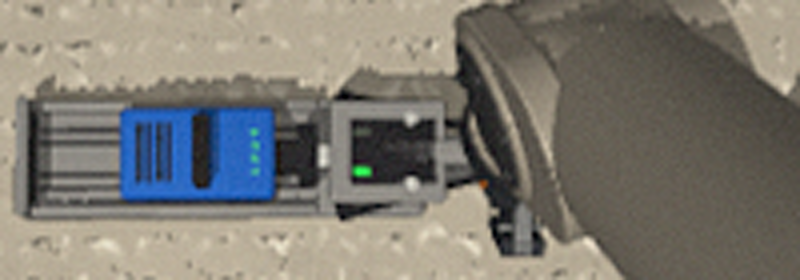

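The pack's front edge went from u=171 to 121 in the crop, about 30 mm, so it has sprung loose. I'll release and lift.

Request:
{"name": "play_rows", "arguments": {"increments": [[0,0,0,0,0,0,0],[0,0,0,0,0,0,0],[0,0,0,0,0,0,0],[0,0,0,0,0,0,0],[0,0,0,0,0,0,0]]}}

```text
clock: 4.7
tcp_pos: [0.4546, -0.0788, 0.0118]
orientation: [2.235, 2.204, -0.003]
contact_force: [-0.0, -0.0, 0.3]
grip_width: 0.0853
```

Request:
{"name": "play_rows", "arguments": {"increments": [[0,0,-20,0,0,0,0],[0,0,-40,0,0,0,0],[0,0,-40,0,0,0,60],[0,0,0,0,0,0,255]]}}

```text
clock: 5.1
tcp_pos: [0.4543, -0.0782, 0.1148]
orientation: [2.236, 2.206, -0.005]
contact_force: [-0.3, -0.4, -0.6]
grip_width: 0.0591
```

```bash
python3 -c "
from h import *
plan([0.4563,0.074,.12],1.558,5)
f=shot('wrist','wrist7')"|sed 's/np.float64//g'
```

```text
tool err mm [152.2  -0.   -5.6] rot [-0.002  0.003 -0.   ] F [-0.3 -0.4 -0.6] w 0.0591 t 5.1
[(45.0), (-0.0), (-2.0), (-0.002), (0.003), (-0.0)]
[(45.0), (0.0), (-2.0), (-0.0), (-0.0), (-0.0)]
[(45.0), (0.0), (-2.0), (0.0), (0.0), (0.0)]
[(17.0), (0.0), (-1.0), (-0.0), (-0.0), (-0.0)]
[(-0.0), (0.0), (0.0), (0.0), (0.0), (0.0)]
```

View pics/wrist7.png

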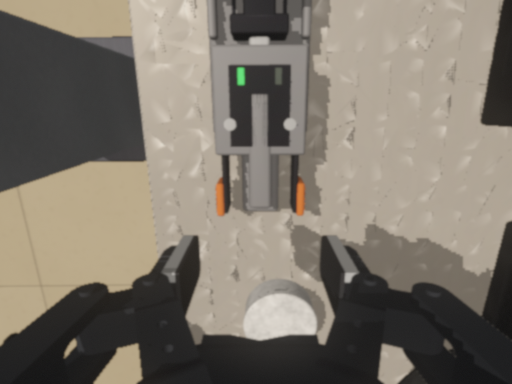

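The buttons are out again (220,198 and 300,198), the tin hasn't moved, and the pack has moved forward. I'll move to a point behind the rib with the fingers closed.

Request:
{"name": "play_rows", "arguments": {"increments": [[45,0,-2,0,0.003,0,255],[45,0,-2,0,0,0,255],[45,0,-2,0,0,0,255],[12,0,0,0,0,0,255],[0,0,0,0,0,0,255]]}}

```text
clock: 5.65
tcp_pos: [0.4538, 0.0707, 0.1158]
orientation: [-2.24, -2.196, 0.009]
contact_force: [0.5, -1.5, 0.9]
grip_width: 0.0002
```

```bash
python3 -c "
from h import *
plan([0.4563,0.074,.054],1.558,5)
f=shot('wrist','wrist8');K,T,d=f['K'],f['T'],f['depth']
v,u=np.mgrid[:384,:512];P=np.stack([(u-K[0,2])/K[0,0]*d,-(v-K[1,2])/K[1,1]*d,-d,np.ones_like(d)],-1)@T.T
m=(P[...,2]>.059)&(P[...,2]<.068)&(v<225)&(abs(P[...,0]-.456)<.03);q=P[m];print(len(q),np.percentile(q,[2,50,98],axis=0).round(4))"|sed 's/np.float64//g'
```

```text
tool err mm [ 3.4  2.9 61.8] rot [-0.008  0.001 -0.007] F [ 0.5 -1.5  0.9] w 0.0002 t 5.65
[(2.0), (2.0), (45.0), (-0.008), (0.001), (-0.007)]
[(1.0), (1.0), (17.0), (0.0), (-0.0), (-0.0)]
[(0.0), (0.0), (0.0), (0.0), (0.0), (-0.0)]
[(0.0), (0.0), (0.0), (-0.0), (-0.0), (-0.0)]
[(0.0), (0.0), (0.0), (0.0), (0.0), (-0.0)]
1099 [[0.4353 0.0996 0.0605 1.    ]
 [0.4557 0.1049 0.0645 1.    ]
 [0.4768 0.1092 0.066  1.    ]]
```

View pics/wrist8.png

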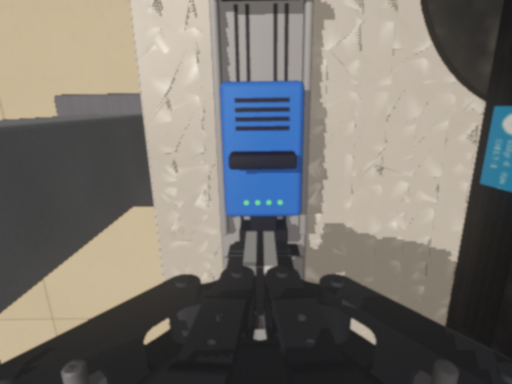

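The rib is at (262,160), measured y = 0.0996–0.109, and the closed fingertips are behind it at (260,250). I'll descend.

Request:
{"name": "play_rows", "arguments": {"increments": [[2,1.5,25,-0.008,0,-0.007,255],[0,1,25,0,0,0,255],[0,0,8,0,0,0,255],[0,0,0,0,0,0,255]]}}

```text
clock: 6.1
tcp_pos: [0.4556, 0.066, 0.0545]
orientation: [2.242, 2.198, -0.007]
contact_force: [0.2, 0.0, -0.1]
grip_width: -0.0001
```

```bash
python3 -c "
from h import *
plan([0.4563,0.084,.054],1.558,5)
f=shot('wrist','wrist9')"|sed 's/np.float64//g'
```

```text
tool err mm [18.1  0.3  0.5] rot [-0.002  0.004 -0.007] F [ 0.2  0.  -0.1] w -0.0001 t 6.1
[(18.0), (0.0), (0.0), (-0.002), (0.004), (-0.007)]
[(-0.0), (0.0), (0.0), (0.0), (0.0), (0.0)]
[(0.0), (0.0), (0.0), (-0.0), (-0.0), (0.0)]
[(0.0), (0.0), (0.0), (0.0), (0.0), (0.0)]
[(0.0), (0.0), (0.0), (-0.0), (-0.0), (0.0)]
```

View pics/wrist9.png

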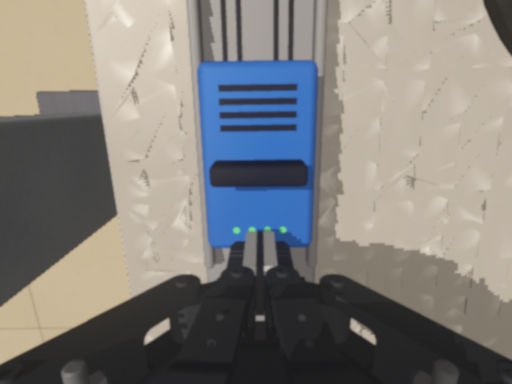

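Request:
{"name": "play_rows", "arguments": {"increments": [[12,0,0,0,0.004,-0.007,255],[10,0,0,0,0,0,255],[10,0,0,0,0,0,255],[10,0,0,0,0,0,255],[10,0,0,0,0,0,255]]}}

```text
clock: 6.65
tcp_pos: [0.4583, 0.1202, 0.0576]
orientation: [2.238, 2.202, 0.002]
contact_force: [-0.6, -1.0, -0.3]
grip_width: -0.0002
```

```bash
python3 -c "
from h import *
plan([0.4565,0.134,.054],1.558,3)
f=shot('wrist','wrist10')"|sed 's/np.float64//g'
```

```text
tool err mm [13.8 -2.1  3.6] rot [ 0.002  0.001 -0.004] F [-0.6 -1.  -0.3] w -0.0002 t 6.65
[(14.0), (-2.0), (4.0), (0.002), (0.001), (-0.004)]
[(0.0), (0.0), (0.0), (-0.0), (-0.0), (0.0)]
[(0.0), (0.0), (0.0), (0.0), (0.0), (-0.0)]
```

View pics/wrist10.png

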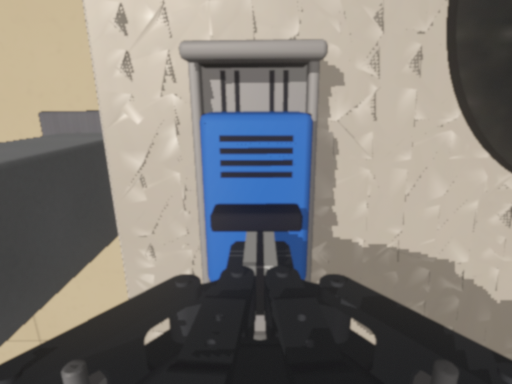

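The fingertips are on the rib (257,228) and the pack is straight, with a gap to the stop still at rows 60–113. I'll keep pushing.

Request:
{"name": "play_rows", "arguments": {"increments": [[7,-1,2,0,0,-0.004,255],[6,-1,1.5,0,0,0,255],[4,0,0.5,0,0,0,255],[3,0,0,0,0,0,255],[0,0,0,0,0,0,255]]}}

```text
clock: 7.2
tcp_pos: [0.4567, 0.1438, 0.0537]
orientation: [2.23, 2.209, 0.003]
contact_force: [0.2, -2.4, 1.0]
grip_width: -0.0001
```

```bash
python3 -c "
from h import *
plan([0.4567,0.144,.054],1.558,2)
f=shot('wrist','wrist11')"|sed 's/np.float64//g'
```

```text
tool err mm [ 0.2 -0.  -0.3] rot [0.003 0.001 0.003] F [ 0.2 -2.4  1. ] w -0.0001 t 7.2
[(0.0), (-0.0), (-0.0), (0.003), (0.001), (0.003)]
[(0.0), (0.0), (0.0), (0.0), (0.0), (0.0)]
```

View pics/wrist11.png

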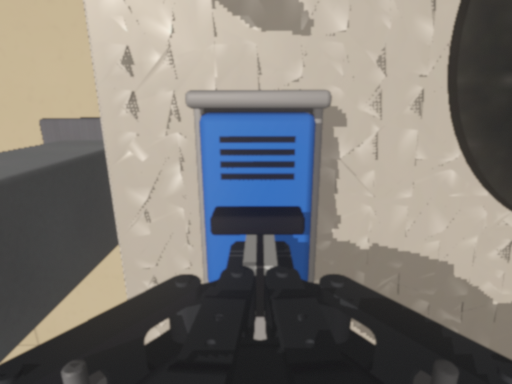

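Request:
{"name": "play_rows", "arguments": {"increments": [[1.5,0,0,0,0,0,255],[1.5,0,0,0,0,0,255],[0,0,0,0,0,0,255]]}}

```text
clock: 7.55
tcp_pos: [0.4568, 0.1436, 0.0536]
orientation: [2.232, 2.204, -0.002]
contact_force: [0.5, -0.0, 0.2]
grip_width: -0.0001
```

Request:
{"name": "play_rows", "arguments": {"increments": [[3,0,0,0,0,0,255],[4,0,0,0,0,0,255]]}}

```text
clock: 7.75
tcp_pos: [0.4566, 0.1439, 0.0535]
orientation: [2.234, 2.195, -0.017]
contact_force: [-1.1, -14.4, 11.8]
grip_width: -0.0001
```

Request:
{"name": "play_rows", "arguments": {"increments": [[4,0,0,0,0,0,255]]}}

```text
clock: 7.85
tcp_pos: [0.4566, 0.1438, 0.0534]
orientation: [2.235, 2.189, -0.025]
contact_force: [-0.4, -12.9, 9.0]
grip_width: -0.0
```

The tool is blocked at y=0.144 with about 14 N of reaction, which matches the predicted end position. I'll back off and lift.

Request:
{"name": "play_rows", "arguments": {"increments": [[-4,0,0,0,0,0,255],[-10,0,0,0,0,0,255],[0,0,-25,0,0,0,255],[0,0,-40,0,0,0,255],[-30,0,-30,0,0,0,255]]}}

```text
clock: 8.35
tcp_pos: [0.4532, 0.104, 0.1483]
orientation: [2.233, 2.203, -0.028]
contact_force: [0.4, -1.6, 0.3]
grip_width: -0.0002
```

Request:
{"name": "play_rows", "arguments": {"increments": [[-45,0,-10,0,0,0,255],[-45,0,-10,0,0,0,255],[0,0,0,0,0,0,255]]}}

```text
clock: 8.65
tcp_pos: [0.4548, 0.0099, 0.1746]
orientation: [2.229, 2.199, -0.015]
contact_force: [-0.3, -0.2, -0.7]
grip_width: 0.0002
```

```bash
python3 -c "
from h import *
import cv2
plan([0.4567,0.144,.154],1.558,1)
f=shot('top','top12');cv2.imwrite('pics/crop12.png',cv2.resize(f['color'][140:220,130:380],(800,256),interpolation=cv2.INTER_CUBIC))
g=shot('wrist','wrist12')
for f in (f,g):
  K,T,d=f['K'],f['T'],f['depth']
  v,u=np.mgrid[:384,:512];P=np.stack([(u-K[0,2])/K[0,0]*d,-(v-K[1,2])/K[1,1]*d,-d,np.ones_like(d)],-1)@T.T
  h=P[...,2];m=(h>.059)&(h<.068)&(abs(P[...,0]-.456)<.03)&(abs(P[...,1]-.16)<.03);q=P[m];print(len(q),np.percentile(q,[2,50,98],axis=0).round(4))
  hsv=cv2.cvtColor(f['color'],cv2.COLOR_BGR2HSV);m=(abs(h-.048)<.006)&(abs(P[...,0]-.456)<.02)&(abs(P[...,1]-.16)<.06)&(hsv[...,0]>100)&(hsv[...,0]<125)&(hsv[...,1]>120)
  q=P[m];A=np.c_[q[:,:2],np.ones(len(q))];print('slope',np.linalg.lstsq(A,q[:,2],rcond=None)[0].round(3),np.percentile(q[:,1],[1,99]))
"|sed 's/np.float64//g'
```

```text
tool err mm [134.3   0.   18.7] rot [ 0.001  0.014 -0.001] F [-0.3 -0.2 -0.7] w 0.0002 t 8.65
[(45.0), (0.0), (6.0), (0.001), (0.014), (-0.001)]
90 [[0.434  0.1534 0.0598 1.    ]
 [0.455  0.1582 0.0636 1.    ]
 [0.4766 0.1633 0.0671 1.    ]]
slope [-0.001  0.006  0.047] [0.11646517 0.20611515]
9 [[0.4397 0.1531 0.0591 1.    ]
 [0.448  0.1535 0.0595 1.    ]
 [0.4632 0.1536 0.0602 1.    ]]
slope [0.003 0.033 0.043] [0.11471445 0.15374288]
```

View pics/crop12.png

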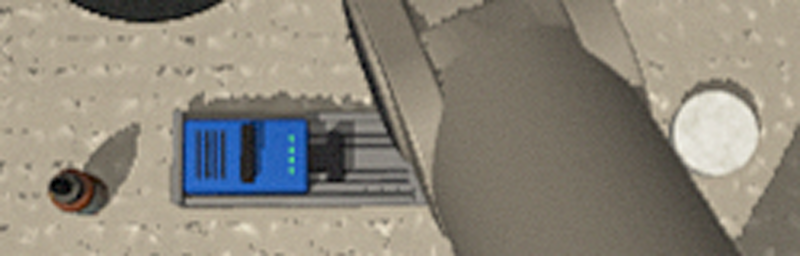

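View pics/wrist12.png

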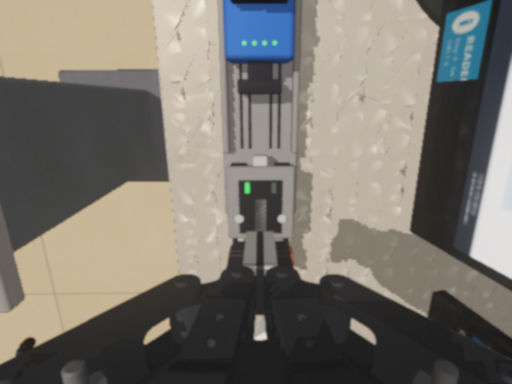

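The pack is against the stop. The top camera puts the rib 84 mm on from its latched position, or about dock x = 95 mm, and the surface slope is below 0.01. The bottle and tin are unmoved and the arm is clear, so I'll hand in.

```bash
python3 -c "
from bench import r
print(r.hand_in())"
```

```text
the job is handed in; nothing more can be done
None
```

I squeezed both buttons at 20 N, and the pack sprung out about 30 mm. I then let the buttons go, pushed the pack along the tray by its rib with closed fingers, and backed the arm clear. I handed the job in at about 8.8 s, and no verdict was reported.

**Pack position:** The push was blocked at about 14 N, at the position I expected for the stop. In the last top view the rib was 84 mm on from its latched position, so at about dock x = 95 mm, inside the 91 to 100 mm limit.

**Pack tilt:** The top view gave a pack-top slope of about 0.006. A fit from the last wrist view gave 0.033. That wrist fit used only the pack's tail end at a slant, so I trust it less. Both are under the 0.06 rad limit.

**Buttons:** I saw them out again after release. In the last pictures the arm hid most of them, so I did not recheck them at the end.

**Tin and bottle:** Both looked unmoved in the last top picture, though I did not measure them again.

**Calibration:** The top and wrist cameras disagreed by about 1.5 mm on the dock's centre line, which is within their calibration. While I lowered the arm to the buttons it drifted about 4.5 mm sideways, and I corrected that before squeezing.

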